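# Move the washed link to the inspection nest with sprung tongs

## Robot

A 7-joint arm with a two-finger parallel gripper is mounted at the origin on the work surface. World frame = base frame: x ahead of the robot, y to its left, z up, the work surface at z = 0. Lengths are in m, angles in rad, forces in N, time in s.
With the tool pointing down it reaches from about 0.4 to 0.875 m from the base axis. Payload 19.3 kg.
Tool frame: the origin (TCP) lies at the very end of the fingers, on their centre line; the grasp point (between the pads) lies 19 mm behind it; y points along the fingers, x is the direction in which the jaws open and shut, and the axes are right-handed (so a half turn about y gives the same grasp; the last joint's range is limited). The gripper opens to 85 mm and grips with 20 to 120 N. Pads are 22 mm wide; open, the fingers measure 114 mm over their backs; the gripper's body (76 mm by 85 mm) begins 54 mm behind the grasp point. The pads swing forward as they close: fully open they stand 13 mm farther back than shut.
Start: joints at [-1.183, 0.521, -0.036, 1.599, 0.021, 1.021, -0.113], TCP at [0.276, 0.561, 0.231] pointing down, gripper open.
Joint ranges: [-2.91, 2.91], [-0.3, 2.13], [-1.5, 1.42], [0.17, 2.43], [-1.26, 4.41], [0.16, 1.93], [-2.52, 2.52]. Speed limits (rad/s): [1.89, 1.89, 2.39, 2.39, 3.01, 3.01, 3.01].

## Interface

Orientations are given as [roll, pitch, yaw] about the fixed x, y, z axes, in that order (R = Rz(yaw) Ry(pitch) Rx(roll)).
In Python, from workcell import bot gives the robot as it stands. The module is installed in compiled form; this text tells all that it offers.
- The arm moves only by the shell command python3 -m crank 'ROWS' [FORCE]. ROWS is JSON, a list of rows, each an object of numbers: "hand": the closure, from 0 (fully open) to 1 (shut); "dx", "dy", "dz": the shift along the tool's x, y, z in mm; "yaw": the turn about the tool's y in rad. In form: [{"hand": .., "dx": .., "dy": .., "dz": .., "yaw": ..}, ...]. A call has 1 to 12 rows; each row is the pose to reach, as a shift and turn from the pose commanded when the call began, along the tool's axes at that moment; what a row does not reach only later rows make up. A row lasts 1/12 s, in which the tool goes at most 41.7 mm and 7.16 degrees, less where a joint would pass 70% of its speed; a pose out of reach is approached as far as the arm can. A call with a gripper value outside its range is refused whole. The fingers move at their own pace and stop on an object; FORCE is the grip in N (left out, the last holds). Time passes only in rows, so rows that repeat a pose let the fingers close. It gives the time, the measured TCP pose, the force and the opening at its end, in the units of the state.
- bot.observe(): the state, without advancing time (a new reading comes with each control period).
- bot.grab_frame(name): name is "scene" or "top" or "wrist"; returns the picture (480x640x3 uint8, red, green, blue); there is no depth.
- bot.camera_info(name): a dict with "fx", "fy", "cx", "cy" (pixels), "rvec" (rotation vector, rad) and "tvec" (3), from world to camera coordinates, as OpenCV has them. Camera axes: x right, y down, z forward; pixel columns grow to the right and rows downward; lengths in m; the calibration is good to about 2 mm. A picture is of the moment at which its call begins: read the wrist's pose just before it. camera_info takes no time and is no camera call; for the wrist camera it gives the pose at the moment of the call.
- bot.job_done(): hands the job in, once; it reports no verdict.
The state is a dict: "clock": time; "qpos": joint angles; "qd": joint speeds; "joint_efforts": joint torques, N m; "position": TCP position; "tool_rot": TCP orientation; "force": force on the tool from outside, world axes, zero at the start; "moment": the same for the moment, N m; "grip_width": finger opening in m.
Only numpy, scipy, OpenCV 4.12 (cv2) and the standard library are available. Lean on these libraries where they do the work, as an engineer would, in place of code of your own. Each camera call takes 0.05 s, during which the arm holds its last target.

## Task

Take the sprung tongs from their stand and, squeezing them shut on the waist of the round-ended link, lift it out of the washing tray; lower it flat between the low fences of the inspection nest before you let it go. Then hang the tongs back on their stand by the cross bar. Only the tongs may touch the clean link, not the robot itself, and leave the square-ended bar, the jar and the spool where they are.

Things in the scene. Friction and masses are not known exactly. Their poses are not given: they have to be found in the camera images.
- stand: Fixed grey tongs stand; origin under its centre, z up. Base 130 (x) x 90 x 8 mm. Two upright cheeks at x = -42 and +42 mm, 12 mm thick (x), 66 mm wide (y), flat tops 145 mm above the work surface, 72 mm clear between them. 8 mm lips at the tops' y ends leave a 50 mm flat (y -25 to 25). The tongs' cross bar lies on both tops, along x.
- tongs_grip (a point): Loose upright steel tongs, 0.16 kg; this point is midway between the arms at grip height, 120 mm above the work surface when hung. z up, x along the cross bar; arms close along y. Two flat parallel arms 20 mm wide (x), 60 mm over their outsides when open. Squeeze their outsides at the black panels, 44 mm tall, centred at this height. Arms reach 35 mm up (highest part). Half turn alike.
- tongs_bar (a point): On the tongs, mid underside of their cross bar, 25 mm above tongs_grip. Bar 112 (x) x 14 (y) x 8 mm high; it rests on the stand's cheeks.
- tongs_tips (a point): On the tongs, midway between the two tips at their lower ends, 95 mm below tongs_grip. Tips are 48 mm apart inside when open; the lowest 26 mm of each is 26 mm wide (x) and 6 mm thick (y).
- tong_arm_l (a joint): How far each tong arm has closed, m: 0 open, 0.014 fully shut (both move equally and stay parallel; gap = 48 mm less twice this). Springs push them apart: 6 N on each arm starts them closing, 10.5 N holds 9 mm (on the link's waist), 13 N shut. A squeeze of some 28 N grips the link well; squeezed in 3 mm each they hang held but open.
- tray: Fixed grey open washing tray, 200 (x) x 216 (y) x 36 mm high, walls 5 mm, floor 5 mm thick. Origin under its centre on the work surface, z up. A middle wall along x, as high as the rim, makes two bays of 190 x about 100 mm; one part lies in each.
- link_mid (a point): Centre of the link, half-way up (13 mm over its underside). Loose bare aluminium, about 0.28 kg, lying flat: two round eyes 44 mm across, centred 48 mm either side along x, joined by a straight waist 30 mm wide (y). 140 mm long (x), 26 mm thick, z up. The tongs have the waist free for 32 mm either side of the centre. Half turn alike.
- bar_mid (a point): Centre of the bystander bar in the other bay: plain square-ended aluminium bar 140 (x) x 30 x 26 mm. Leave it alone.
- nest: Fixed steel inspection nest; origin under its centre, z up. Plate 192 (x) x 86 (y) x 10 mm with fences 7 mm high on top: side fences along x, 60 mm apart inside, end fences 164 mm apart inside. The link goes flat on the plate inside the fences, its length along the nest's x, either way round; its centre is then 23 mm above the work surface.
- jar: Bystander: clear jar with a white cap, 60 mm in diameter, 75 mm tall; origin at the centre of its underside.
- spool: Bystander: white plastic spool, 64 mm in diameter, 54 mm tall; origin at the centre of its underside.

How it is judged:
On the way, in this order (a step that is already met when the one before it is completed fails the run):
1. The link, held in the tongs, is clear above the tray: its centre at least 60 mm above the tray's underside (contact force between tongs and link above 1 N and z of link_mid in the frame of tray above 0.06 m), for 0.2 s.
2. The link, still held in the tongs, is down between the nest's fences (centre within 14.5 mm along and 10.5 mm across, no more than 6 mm above lying on the plate) (contact force between tongs and link above 1 N and x of link_mid in the frame of nest between -0.0145 and 0.0145 m and y of link_mid in the frame of nest between -0.0105 and 0.0105 m and z of link_mid in the frame of nest below 0.029 m), for 0.1 s.
At the end, for the whole second after the job is handed in: Link still, flat in the nest (tilt < 0.05 rad; centre 20-26.5 mm up, within 14.5 mm along, 10.5 across; yaw within 0.25 rad). Tongs off the link, hanging still by the bar on both stand cheeks: grip centre 115-125 mm up, within 16 mm (x), 24 mm (y) of its middle, tilt < 0.08 rad (x of link_mid in the frame of nest between -0.0145 and 0.0145 m and y of link_mid in the frame of nest between -0.0105 and 0.0105 m and z of link_mid in the frame of nest between 0.02 and 0.0265 m and angle between link_mid's own z axis and vertical below 0.05 rad and angle between the x axis of link_mid and the x axis of nest, either way round below 0.25 rad and linear speed of each of link, tongs below 0.02 m/s and contact force between tongs and link below 0.1 N and z of tongs_grip in the frame of stand between 0.115 and 0.125 m and x of tongs_grip in the frame of stand between -0.016 and 0.016 m and y of tongs_grip in the frame of stand between -0.024 and 0.024 m and angle between tongs_grip's own z axis and vertical below 0.08 rad); the robot touches nothing.
It fails at once if The robot itself touches the link (over 0.5 N) (contact force between any of the fingers, the arm and link above 0.5 N).
It fails at once if The square-ended bar is moved by more than 20 mm (distance of bar_mid from where it was at the start of the episode above 0.02 m).
It fails at once if The jar is moved by more than 20 mm (distance of jar from where it was at the start of the episode above 0.02 m).
It fails at once if The spool is moved by more than 20 mm (distance of spool from where it was at the start of the episode above 0.02 m).
It also fails if it takes over 64 s, if anything falls off the work surface, if the arm or the gripper's body presses on something with over 40 N, if the wrist force passes 120 N, or if a joint passes its speed limit or range.

## Working session

There is one attempt and no reset: what is moved stays moved. The work goes in short steps, Python scripts to look and compute and a shell command to move; the robot and the scene stay as the last step left them, time stands still between calls to the robot, and variables do not carry over. Pictures are saved under pics/ and viewed, and the job is handed in when it is done.

```bash
mkdir -p pics; python3 - <<'E'
from workcell import bot
import cv2
s=bot.observe(); print(s)
for n in ("scene","top","wrist"):
    print(n,bot.camera_info(n))
    im=bot.grab_frame(n); cv2.imwrite(f"pics/{n}0.png",im[:,:,::-1])
E
```

```text
{'clock': 0.0, 'qpos': array([-1.18318922,  0.52205165, -0.03635476,  1.59996742,  0.02121231,
        1.02111177, -0.11281657]), 'qd': array([ 0.00022672,  0.00015929,  0.00082291,  0.00056688, -0.00029775,
        0.00073557, -0.00023801]), 'joint_efforts': array([ 1.23924507e-03, -9.27116132e+01,  1.98057085e+00, -3.69934630e+01,
        1.78530364e-02,  8.15869396e-03,  5.41241718e-06]), 'position': array([0.27611576, 0.5603371 , 0.23071651]), 'tool_rot': array([-1.57087501e+00,  1.15007168e-03,  1.11299206e+00]), 'force': array([ 0.5428896 , -0.45101899, -0.47726939]), 'moment': array([ 0.00165703, -0.02955056,  0.04554751]), 'grip_width': 0.08504235172363038}
scene {'fx': 472.6290320011533, 'fy': 472.6290320011533, 'cx': 327.7468988529975, 'cy': 233.7284632618669, 'rvec': array([ 1.8225627 ,  1.84718418, -0.61842506]), 'tvec': array([-0.01051217, -0.41472417,  1.54060269])}
top {'fx': 608.2772291096867, 'fy': 608.2772291096867, 'cx': 316.41753623922114, 'cy': 227.56400768798377, 'rvec': array([ 2.09888077, -2.13096804,  0.21180265]), 'tvec': array([0.03305807, 0.61269769, 1.17018086])}
wrist {'fx': 332.98174883039223, 'fy': 332.98174883039223, 'cx': 319.0073458975879, 'cy': 240.16858094101673, 'rvec': array([-2.43274994, -1.51309441, -0.23815434]), 'tvec': array([-0.62452821, -0.03943207,  0.37975108])}
```

View pics/scene0.png

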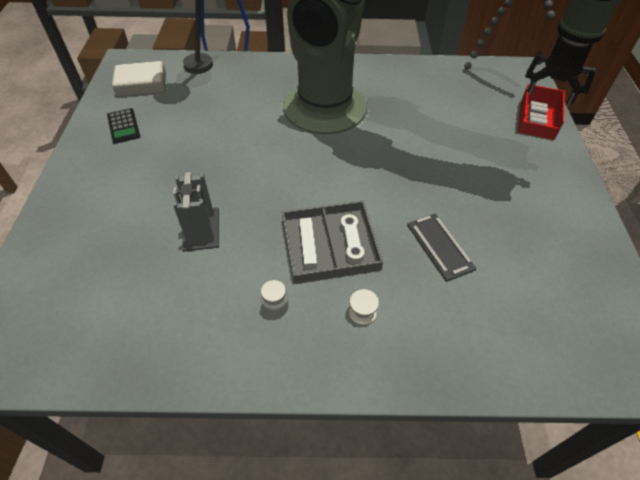

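View pics/top0.png

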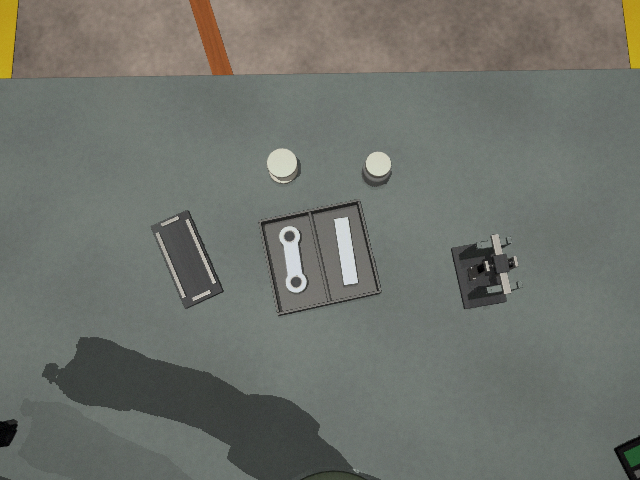

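View pics/wrist0.png

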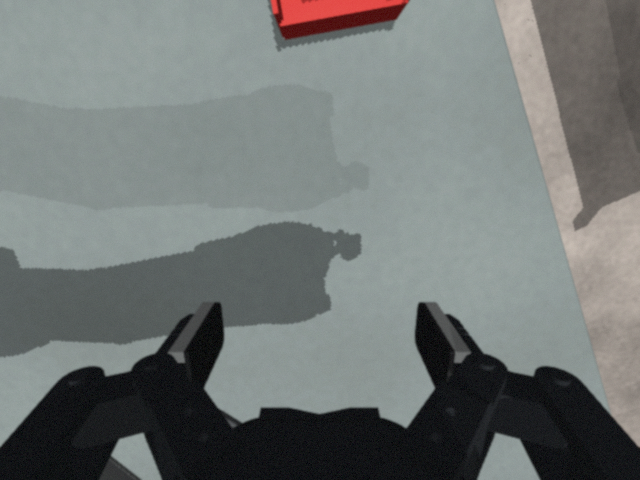

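The wide views show the stand and tongs at top-view pixel (485,270), the tray at (320,258) with the link in the left bay at (293,260), and the nest at (187,258). The jar and spool are at (378,168) and (283,166). I'll zoom in and measure.

```bash
cat > h.py <<'E'
from workcell import bot
import cv2, numpy as np
def ray(info,px):
    K=np.array([[info['fx'],0,info['cx']],[0,info['fy'],info['cy']],[0,0,1.]])
    R=cv2.Rodrigues(np.array(info['rvec']))[0]; t=np.array(info['tvec'])
    c=-R.T@t; d=R.T@np.linalg.inv(K)@np.array([px[0],px[1],1.]); return c,d
def onplane(info,px,z):
    c,d=ray(info,px); return c+d*(z-c[2])/d[2]
def proj(info,P):
    K=np.array([[info['fx'],0,info['cx']],[0,info['fy'],info['cy']],[0,0,1.]])
    return cv2.projectPoints(np.array(P,float).reshape(-1,3),np.array(info['rvec']),np.array(info['tvec']),K,None)[0].reshape(-1,2)
def crop(f,x0,y0,x1,y1,s,out):
    im=cv2.imread(f)[y0:y1,x0:x1]; cv2.imwrite(out,cv2.resize(im,None,fx=s,fy=s,interpolation=cv2.INTER_NEAREST))
E
python3 - <<'E'
from h import *
crop('pics/top0.png',440,225,540,315,7,'pics/t_stand.png')
crop('pics/top0.png',140,195,395,325,3,'pics/t_tray.png')
E
```

```text
(no output)
```

View pics/t_stand.png

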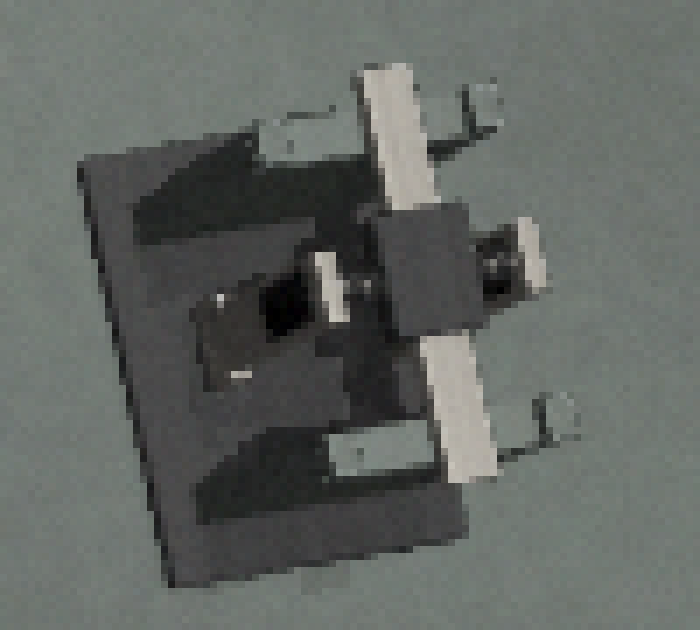

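View pics/t_tray.png

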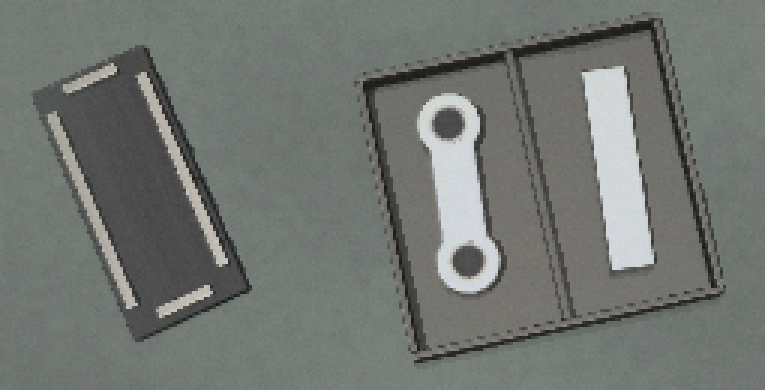

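```bash
python3 - <<'E'
from h import *
I=bot.camera_info('top'); im=cv2.imread('pics/top0.png'); 
g=im.min(2)
def obj(x0,y0,x1,y1,z,th=150,minA=20):
    m=np.zeros_like(g); m[y0:y1,x0:x1]=(g[y0:y1,x0:x1]>th)*255
    cs,_=cv2.findContours(m,cv2.RETR_EXTERNAL,cv2.CHAIN_APPROX_NONE)
    for c in cs:
        if cv2.contourArea(c)<minA: continue
        P=np.array([onplane(I,p[0],z)[:2]*1000 for p in c],np.float32)
        (cx,cy),(w,h),a=cv2.minAreaRect(P); b=cv2.boxPoints(((cx,cy),(w,h),a))
        e=[b[1]-b[0],b[2]-b[1]]; e=max(e,key=np.linalg.norm)
        print(np.round([cx,cy,w,h,np.degrees(np.arctan2(e[1],e[0]))],1), 'px',c.mean((0,1)).round(1))
print('link');obj(265,215,312,305,.031)
print('bar');obj(325,205,365,300,.031)
print('nest');obj(145,205,228,312,.017,130)
print('tongs');obj(440,225,540,315,.153,150,5)
print('jar/spool');obj(355,145,400,180,.075);obj(260,140,305,180,.054)
def pts(L,z,s,ox,oy):
    return np.array([onplane(I,((x+.0)/s+ox-.5,y/s+oy-.5),z)*1000 for x,y in L])[:,:2]
b=pts([(358,70),(410,64),(497,478),(448,484)],.153,7,440,225); print(b.round(1),b.mean(0))
a=pts([(332,287),(532,255)],.155,7,440,225);print('arms',a)
s=pts([(78,160),(464,540),(168,586)],.008,7,440,225);print('stand base',s)
t=pts([(358,78),(660,14),(722,290),(415,358)],.036,3,140,195);print('tray',t,t.mean(0))
n=pts([(33,94),(144,46),(250,288),(138,341)],.010,3,140,195);print('nest',n,n.mean(0))
E
```

```text
link
[555.1  74.3 138.8  42.2   7.8] px [292.3 259.2]
bar
[570.9 -35.5 138.9  29.2   7.2] px [345.6 250.5]
nest
[484.6 263.1   6.7  38.3 -66.1] px [201.  294.9]
[549.1 328.9 148.1   6.8  24.1] px [170.2 264.7]
[577.1 267.1 147.7   6.8  24.1] px [200.3 251. ]
[641.7 332.8   6.4  38.2 -66. ] px [169.5 220.8]
tongs
[ 485.9 -321.4   37.4   12.7    8.3] px [505.2 282.9]
[ 518.3 -290.1   17.2    4.4    7.3] px [486.8 265.3]
[ 526.7 -343.6   17.2    4.4    6.7] px [515.5 260.5]
[ 558.1 -311.    37.5   12.4    8.2] px [496.7 244.2]
jar/spool
[ 742.4 -104.3   49.3   49.1   89.1] px [377.9 163.3]
[754.6  95.2  62.5  62.   21. ] px [280.1 164.5]
[[ 576.3 -301.2]
 [ 577.7 -315.2]
 [ 467.2 -329.7]
 [ 465.8 -316.8]] [ 521.76811214 -315.7089614 ]
arms [[ 517.88734958 -289.58183847]
 [ 525.58067697 -342.89664696]]
stand base [[ 577.31565839 -257.51580981]
 [ 462.13633252 -364.48178002]
 [ 449.99260144 -276.48210145]]
tray [[ 635.19657086  142.96706476]
 [ 677.51571687  -67.09851938]
 [ 484.96991801 -103.36565352]
 [ 442.5581962   103.97628971]] [560.06010049  19.1197954 ]
nest [[632.86184892 374.6363961 ]
 [666.4100354  297.28094765]
 [493.7689545  219.40373053]
 [458.57965061 295.69199476]] [562.90512236 296.75326726]
```

```bash
cat >> h.py <<'E'
def rel(x,y,z,yawdeg,s=None):
    """mm world target -> tool-frame shift"""
    s=s or bot.observe(); from scipy.spatial.transform import Rotation as Ro
    R=Ro.from_euler('xyz',s['tool_rot']).as_matrix()
    d=R.T@(np.array([x,y,z])-1000*np.array(s['position']))
    yw=np.degrees(np.arctan2(R[1,0],R[0,0]))
    dyaw=-(((yawdeg-yw)+180)%360-180)
    print('t',round(s['clock'],2),'pos',(1000*s['position']).round(1),'yaw',round(yw,2),'| dx dy dz',d.round(1),'yaw',round(np.radians(dyaw),4),'F',s['force'].round(1),'w',round(s['grip_width']*1000,1))
E
python3 - <<'E'
from h import *
rel(540,250,250,-20)
E
```

```text
t 0.15 pos [276.2 560.4 230.9] yaw 63.77 | dx dy dz [-161.8  -19.  -373.9] yaw 1.462 F [ 1.1 -0.2 -0.1] w 85.4
```

```bash
python3 -m crank '[{"hand":0.3,"dx":-10,"dy":-2,"dz":-20,"yaw":0.12},{"hand":0.3,"dx":-24,"dy":-4,"dz":-50,"yaw":0.24},{"hand":0.3,"dx":-40,"dy":-6,"dz":-86,"yaw":0.36},{"hand":0.3,"dx":-55,"dy":-8,"dz":-122,"yaw":0.48},{"hand":0.3,"dx":-70,"dy":-10,"dz":-158,"yaw":0.6},{"hand":0.3,"dx":-85,"dy":-12,"dz":-194,"yaw":0.72},{"hand":0.3,"dx":-100,"dy":-14,"dz":-230,"yaw":0.84},{"hand":0.3,"dx":-115,"dy":-16,"dz":-266,"yaw":0.96},{"hand":0.3,"dx":-130,"dy":-18,"dz":-300,"yaw":1.08},{"hand":0.3,"dx":-145,"dy":-19,"dz":-332,"yaw":1.2},{"hand":0.3,"dx":-155,"dy":-19,"dz":-358,"yaw":1.32},{"hand":0.3,"dx":-162,"dy":-19,"dz":-374,"yaw":1.44}]' 30; python3 - <<'E'
from h import *
rel(540,-100,260,-81.8)
E
```

```text
clock: 1.15
position: [0.542, 0.2469, 0.2504]
tool_rot: [-1.571, -0.001, -0.336]
force: [-0.6, -0.5, 0.2]
grip_width: 0.0596
t 1.15 pos [542.  246.9 250.4] yaw -19.25 | dx dy dz [ 112.4   -9.3 -328.2] yaw 1.0918 F [-0.6 -0.5  0.2] w 59.6
```

```bash
python3 -m crank '[{"hand":0,"dx":6,"dy":-1,"dz":-20,"yaw":0.1},{"hand":0,"dx":18,"dy":-2,"dz":-50,"yaw":0.2},{"hand":0,"dx":30,"dy":-3,"dz":-85,"yaw":0.3},{"hand":0,"dx":42,"dy":-4,"dz":-120,"yaw":0.4},{"hand":0,"dx":54,"dy":-5,"dz":-155,"yaw":0.5},{"hand":0,"dx":66,"dy":-6,"dz":-190,"yaw":0.6},{"hand":0,"dx":78,"dy":-7,"dz":-225,"yaw":0.7},{"hand":0,"dx":90,"dy":-8,"dz":-260,"yaw":0.8},{"hand":0,"dx":102,"dy":-9,"dz":-295,"yaw":0.9},{"hand":0,"dx":112,"dy":-9,"dz":-328,"yaw":1.0},{"hand":0,"dx":112,"dy":-9,"dz":-328,"yaw":1.09},{"hand":0,"dx":112,"dy":-9,"dz":-328,"yaw":1.09}]'; python3 - <<'E'
from h import *
rel(522.3,-316.5,260,-81.8)
E
```

```text
clock: 2.15
position: [0.5404, -0.0986, 0.2592]
tool_rot: [-1.571, -0.001, -1.425]
force: [0.0, 0.5, -0.8]
grip_width: 0.0852
t 2.15 pos [540.4 -98.6 259.2] yaw -81.66 | dx dy dz [213.   -0.6 -49.5] yaw 0.0024 F [ 0.   0.5 -0.8] w 85.2
```

```bash
python3 -m crank '[{"hand":0,"dx":20,"dy":0,"dz":-5},{"hand":0,"dx":55,"dy":0,"dz":-13},{"hand":0,"dx":90,"dy":0,"dz":-21},{"hand":0,"dx":125,"dy":0,"dz":-29},{"hand":0,"dx":160,"dy":0,"dz":-37},{"hand":0,"dx":190,"dy":0,"dz":-44},{"hand":0,"dx":213,"dy":-0.5,"dz":-49.5},{"hand":0,"dx":213,"dy":-0.5,"dz":-49.5},{"hand":0,"dx":213,"dy":-0.5,"dz":-49.5}]'; python3 - <<'E'
from h import *
rel(522.3,-316.5,100,-81.8)
I=bot.camera_info('wrist'); im=bot.grab_frame('wrist'); cv2.imwrite('pics/w1.png',im[:,:,::-1]); np.save('w1.npy',I,allow_pickle=True)
E
```

```text
t 2.15 pos [540.4 -98.6 259.2] yaw -81.66 | dx dy dz [212.9 159.4 -49.5] yaw 0.0024 F [ 0.   0.5 -0.8] w 85.2$[0]: bad value
```

View pics/w1.png

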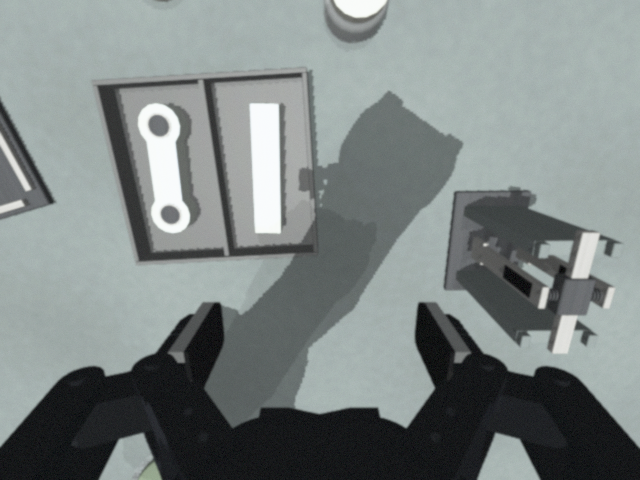

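The move was refused because a row has to contain every key. The picture still helps: the wrist camera shows the link at (163,170), the square-ended bar at (265,168) and the tongs' bar from (590,232) to (561,352). I'll measure from it.

```bash
python3 - <<'E'
from h import *
I=np.load('w1.npy',allow_pickle=True).item(); im=cv2.imread('pics/w1.png'); g=im.min(2)
def obj(x0,y0,x1,y1,z,th=200,minA=20):
    m=np.zeros_like(g); m[y0:y1,x0:x1]=(g[y0:y1,x0:x1]>th)*255
    cs,_=cv2.findContours(m,cv2.RETR_EXTERNAL,cv2.CHAIN_APPROX_NONE)
    for c in cs:
        if cv2.contourArea(c)<minA: continue
        P=np.array([onplane(I,p[0],z)[:2]*1000 for p in c],np.float32)
        (cx,cy),(w,h),a=cv2.minAreaRect(P); b=cv2.boxPoints(((cx,cy),(w,h),a))
        e=[b[1]-b[0],b[2]-b[1]]; e=max(e,key=np.linalg.norm)
        print(np.round([cx,cy,w,h,np.degrees(np.arctan2(e[1],e[0]))],1), 'px',c.mean((0,1)).round(1))
obj(120,90,200,240,.031);obj(235,90,300,240,.031);obj(530,220,625,360,.153,185)
E
python3 -m crank '[{"hand":0,"dx":20,"dy":0,"dz":-5,"yaw":0},{"hand":0,"dx":55,"dy":0,"dz":-13,"yaw":0},{"hand":0,"dx":90,"dy":0,"dz":-21,"yaw":0},{"hand":0,"dx":125,"dy":0,"dz":-29,"yaw":0},{"hand":0,"dx":160,"dy":0,"dz":-37,"yaw":0},{"hand":0,"dx":190,"dy":0,"dz":-44,"yaw":0},{"hand":0,"dx":213,"dy":-0.5,"dz":-49.5,"yaw":0},{"hand":0,"dx":213,"dy":-0.5,"dz":-49.5,"yaw":0},{"hand":0,"dx":213,"dy":-0.5,"dz":-49.5,"yaw":0}]'; python3 - <<'E'
from h import *
rel(522.3,-316.5,100,-81.8)
I=bot.camera_info('wrist'); im=bot.grab_frame('wrist'); cv2.imwrite('pics/w2.png',im[:,:,::-1]); np.save('w2.npy',I,allow_pickle=True)
print(proj(I,[[.5223,-.3165,.153]]))
E
```

```text
[553.7  74.5 138.6  43.4   7.7] px [163.8 167.7]
[569.3 -35.  139.9  30.2   7.3] px [265.4 167.5]
[ 484.3 -320.7   37.    13.7    8. ] px [564.6 334.3]
[ 523.4 -344.2   18.5    5.4    7.6] px [609.  297.8]
[ 516.  -290.    17.6    4.7    8.1] px [543.2 297.5]
[ 556.6 -310.2   37.4   13.5    8.1] px [585.5 254.8]
clock: 2.95
position: [0.5246, -0.3147, 0.2594]
tool_rot: [-1.571, 0.0, -1.414]
force: [0.2, 0.5, -0.4]
grip_width: 0.0856
t 2.95 pos [ 524.6 -314.7  259.4] yaw -81.04 | dx dy dz [  1.5 159.4  -2.5] yaw 0.0133 F [ 0.2  0.5 -0.4] w 85.6
[[321.32539153 241.09884863]]
```

View pics/w2.png

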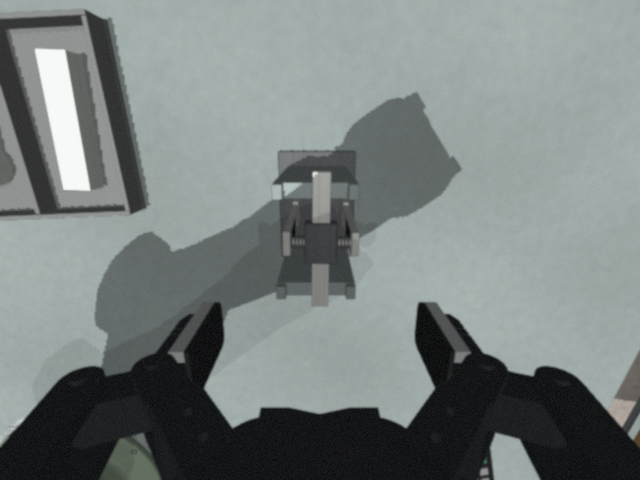

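The bar is centred on (320.5,241), within 2 px of my prediction, and the tongs hang squarely between the jaws. Next I descend in steps.

```bash
python3 -m crank '[{"hand":0,"dx":0,"dy":10,"dz":0,"yaw":0},{"hand":0,"dx":0,"dy":20,"dz":0,"yaw":0},{"hand":0,"dx":0,"dy":20,"dz":0,"yaw":0},{"hand":0,"dx":0,"dy":20,"dz":0,"yaw":0}]'; python3 - <<'E'
from h import *
rel(521.5,-316,97,-81.9)
E
```

```text
clock: 3.33
position: [0.5245, -0.3137, 0.2389]
tool_rot: [-1.572, 0.001, -1.416]
force: [-0.6, 1.0, 0.8]
grip_width: 0.0851
t 3.33 pos [ 524.5 -313.7  238.9] yaw -81.11 | dx dy dz [  2.  141.9  -3.2] yaw 0.0138 F [-0.6  1.   0.8] w 85.1
```

```bash
python3 -m crank '[{"hand":0,"dx":2,"dy":10,"dz":-3,"yaw":0.014},{"hand":0,"dx":2,"dy":30,"dz":-3,"yaw":0.014},{"hand":0,"dx":2,"dy":50,"dz":-3,"yaw":0.014},{"hand":0,"dx":2,"dy":65,"dz":-3,"yaw":0.014},{"hand":0,"dx":2,"dy":65,"dz":-3,"yaw":0.014},{"hand":0,"dx":2,"dy":65,"dz":-3,"yaw":0.014}]'; python3 - <<'E'
from h import *
rel(521.5,-316,97,-81.9)
I=bot.camera_info('wrist'); im=bot.grab_frame('wrist'); cv2.imwrite('pics/w3.png',im[:,:,::-1])
print(proj(I,[[.5215,-.316,.153],[.5215,-.316,.155]]))
E
```

```text
clock: 3.83
position: [0.5215, -0.3172, 0.1745]
tool_rot: [-1.572, 0.0, -1.432]
force: [0.1, 0.3, 1.2]
grip_width: 0.0854
t 3.83 pos [ 521.5 -317.2  174.5] yaw -82.03 | dx dy dz [-1.2 77.5  0.3] yaw -0.0023 F [0.1 0.3 1.2] w 85.4
[[317.53873133 285.09628546]
 [317.52439915 286.7319232 ]]
```

View pics/w3.png

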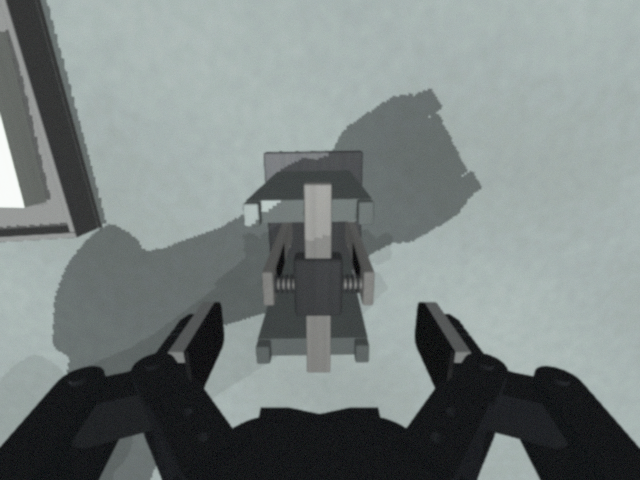

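The block's centre is at (318,285) against a predicted (317.5,286), so the jaws are aligned. I'll go down to grasp height.

```bash
python3 -m crank '[{"hand":0,"dx":-1,"dy":10,"dz":0,"yaw":0},{"hand":0,"dx":-1,"dy":25,"dz":0,"yaw":0},{"hand":0,"dx":-1,"dy":40,"dz":0,"yaw":0},{"hand":0,"dx":-1,"dy":55,"dz":0,"yaw":0},{"hand":0,"dx":-1,"dy":68,"dz":0,"yaw":0},{"hand":0,"dx":-1,"dy":77,"dz":0,"yaw":0},{"hand":0,"dx":-1,"dy":77,"dz":0,"yaw":0},{"hand":0.2,"dx":-1,"dy":77,"dz":0,"yaw":0},{"hand":0.27,"dx":-1,"dy":77,"dz":0,"yaw":0},{"hand":0.27,"dx":-1,"dy":77,"dz":0,"yaw":0}]' 30; python3 - <<'E'
from h import *
rel(521.5,-316,97,-81.9)
E
```

```text
clock: 4.72
position: [0.5221, -0.3164, 0.0987]
tool_rot: [-1.57, -0.001, -1.431]
force: [-0.4, -0.3, 2.2]
grip_width: 0.0626
t 4.72 pos [ 522.1 -316.4   98.7] yaw -81.99 | dx dy dz [-0.5  1.7 -0.5] yaw -0.0016 F [-0.4 -0.3  2.2] w 62.6
```

```bash
python3 -m crank '[{"hand":0.3,"dx":0,"dy":0,"dz":0,"yaw":0},{"hand":0.33,"dx":0,"dy":0,"dz":0,"yaw":0},{"hand":0.365,"dx":0,"dy":0,"dz":0,"yaw":0},{"hand":0.365,"dx":0,"dy":0,"dz":0,"yaw":0},{"hand":0.365,"dx":0,"dy":0,"dz":0,"yaw":0},{"hand":0.365,"dx":0,"dy":0,"dz":0,"yaw":0}]' 30; python3 - <<'E'
from h import *
rel(521.5,-316,97,-81.9)
E
```

```text
clock: 5.22
position: [0.5224, -0.3165, 0.0987]
tool_rot: [-1.569, -0.001, -1.431]
force: [1.6, 0.3, 6.5]
grip_width: 0.0541
t 5.22 pos [ 522.4 -316.5   98.7] yaw -81.99 | dx dy dz [-0.6  1.7 -0.8] yaw -0.0015 F [1.6 0.3 6.5] w 54.1
```

Gripped at 54 mm. Now I lift.

```bash
python3 -m crank '[{"hand":0.365,"dx":0,"dy":-2,"dz":0,"yaw":0},{"hand":0.365,"dx":0,"dy":-6,"dz":0,"yaw":0},{"hand":0.365,"dx":0,"dy":-12,"dz":0,"yaw":0},{"hand":0.365,"dx":0,"dy":-20,"dz":0,"yaw":0},{"hand":0.365,"dx":0,"dy":-30,"dz":0,"yaw":0},{"hand":0.365,"dx":0,"dy":-40,"dz":0,"yaw":0},{"hand":0.365,"dx":0,"dy":-50,"dz":0,"yaw":0},{"hand":0.365,"dx":0,"dy":-58,"dz":0,"yaw":0},{"hand":0.365,"dx":0,"dy":-60,"dz":0,"yaw":0},{"hand":0.365,"dx":0,"dy":-60,"dz":0,"yaw":0}]' 30; python3 - <<'E'
from h import *
rel(521.5,-316,240,-81.9)
im=bot.grab_frame('scene'); cv2.imwrite('pics/s4.png',im[:,:,::-1]); crop('pics/s4.png',120,90,320,270,4,'pics/s4c.png')
im=bot.grab_frame('wrist'); cv2.imwrite('pics/w4.png',im[:,:,::-1])
E
```

```text
clock: 6.05
position: [0.522, -0.3162, 0.1586]
tool_rot: [-1.57, -0.0, -1.431]
force: [0.8, 0.3, -2.1]
grip_width: 0.0544
t 6.05 pos [ 522.  -316.2  158.6] yaw -81.98 | dx dy dz [ -0.2 -81.4  -0.4] yaw -0.0014 F [ 0.8  0.3 -2.1] w 54.4
```

View pics/s4c.png

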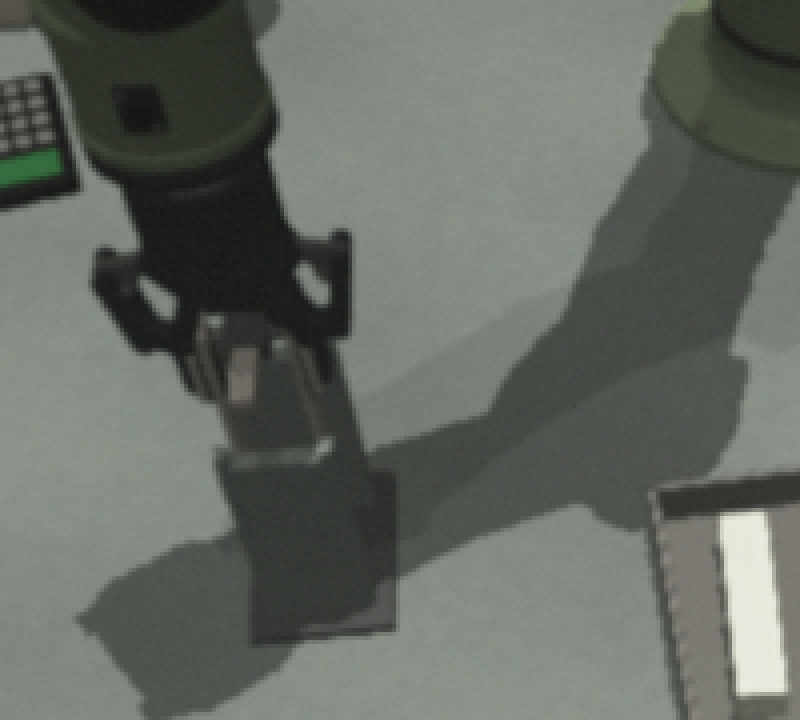

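View pics/w4.png

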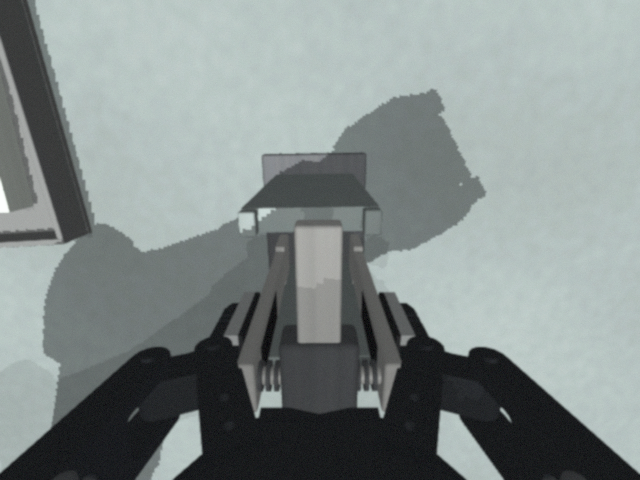

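The tongs hang upright in the jaws and have lifted clear of the cheeks. I'll raise them further and carry them to the link.

```bash
python3 -m crank '[{"hand":0.365,"dx":0,"dy":-6,"dz":0,"yaw":0},{"hand":0.365,"dx":0,"dy":-18,"dz":0,"yaw":0},{"hand":0.365,"dx":0,"dy":-34,"dz":0,"yaw":0},{"hand":0.365,"dx":0,"dy":-50,"dz":0,"yaw":0},{"hand":0.365,"dx":0,"dy":-66,"dz":0,"yaw":0},{"hand":0.365,"dx":0,"dy":-80,"dz":0,"yaw":0},{"hand":0.365,"dx":0,"dy":-90,"dz":0,"yaw":0},{"hand":0.365,"dx":0,"dy":-94,"dz":0,"yaw":0},{"hand":0.365,"dx":0,"dy":-94,"dz":0,"yaw":0}]' 30; python3 - <<'E'
from h import *
rel(554.4,74.4,200,-82.25)
E
```

```text
clock: 6.9
position: [0.522, -0.3163, 0.2527]
tool_rot: [-1.57, -0.001, -1.431]
force: [-0.6, 0.2, -1.8]
grip_width: 0.0543
t 6.9 pos [ 522.  -316.3  252.7] yaw -81.99 | dx dy dz [-382.4   52.6   86.5] yaw 0.0045 F [-0.6  0.2 -1.8] w 54.3
```

```bash
python3 -m crank '[{"hand":0.365,"dx":-10,"dy":0,"dz":2,"yaw":0},{"hand":0.365,"dx":-30,"dy":0,"dz":7,"yaw":0},{"hand":0.365,"dx":-60,"dy":0,"dz":14,"yaw":0},{"hand":0.365,"dx":-95,"dy":0,"dz":22,"yaw":0},{"hand":0.365,"dx":-135,"dy":0,"dz":31,"yaw":0},{"hand":0.365,"dx":-175,"dy":0,"dz":40,"yaw":0},{"hand":0.365,"dx":-215,"dy":0,"dz":49,"yaw":0},{"hand":0.365,"dx":-255,"dy":0,"dz":58,"yaw":0},{"hand":0.365,"dx":-295,"dy":0,"dz":67,"yaw":0},{"hand":0.365,"dx":-330,"dy":0,"dz":75,"yaw":0},{"hand":0.365,"dx":-360,"dy":0,"dz":81,"yaw":0},{"hand":0.365,"dx":-382,"dy":0,"dz":86,"yaw":0.0045}]' 30; python3 -m crank '[{"hand":0.365,"dx":0,"dy":10,"dz":0,"yaw":0},{"hand":0.365,"dx":0,"dy":25,"dz":0,"yaw":0},{"hand":0.365,"dx":0,"dy":40,"dz":0,"yaw":0},{"hand":0.365,"dx":0,"dy":50,"dz":0,"yaw":0},{"hand":0.365,"dx":0,"dy":50,"dz":0,"yaw":0},{"hand":0.365,"dx":0,"dy":50,"dz":0,"yaw":0}]'; python3 - <<'E'
from h import *
rel(554.4,74.4,150,-82.25)
I=bot.camera_info('wrist');im=bot.grab_frame('wrist'); cv2.imwrite('pics/w5.png',im[:,:,::-1]); np.save('w5.npy',I,allow_pickle=True)
im=bot.grab_frame('scene'); cv2.imwrite('pics/s5.png',im[:,:,::-1]); crop('pics/s5.png',260,100,440,290,3,'pics/s5c.png')
E
```

```text
clock: 7.9
position: [0.5527, 0.0781, 0.2508]
tool_rot: [-1.572, 0.001, -1.432]
force: [0.2, -0.7, -1.1]
grip_width: 0.0545
clock: 8.4
position: [0.5533, 0.0739, 0.2015]
tool_rot: [-1.572, -0.0, -1.436]
force: [0.7, -0.0, -1.2]
grip_width: 0.0545
t 8.4 pos [553.3  73.9 201.5] yaw -82.27 | dx dy dz [-0.4 51.5  1.2] yaw -0.0004 F [ 0.7 -0.  -1.2] w 54.5
```

View pics/w5.png

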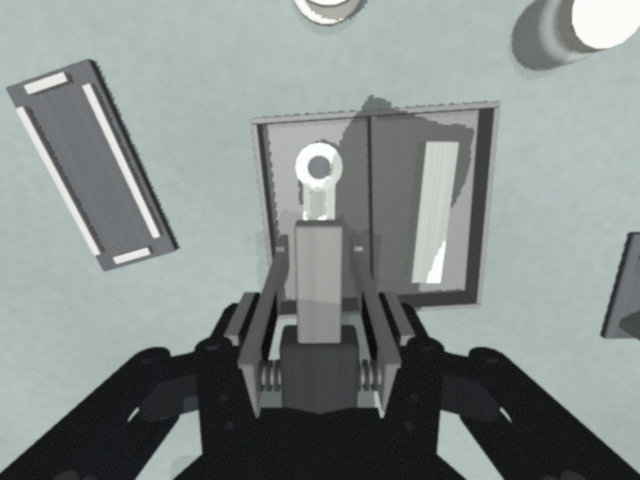

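View pics/s5c.png

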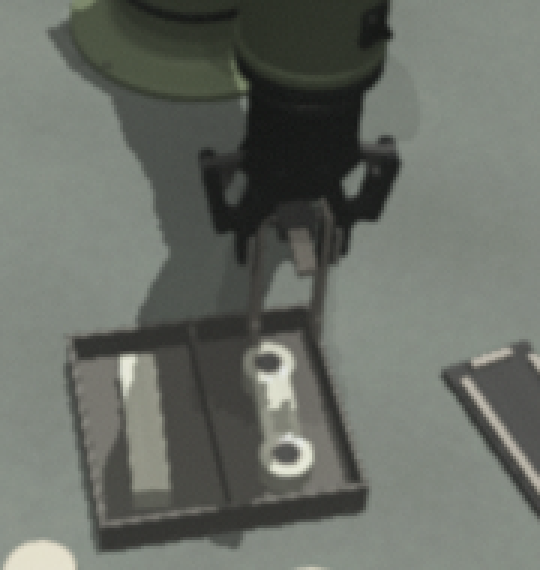

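The tongs haven't shifted in the jaws: the bar's end is at (319,221), as before. The link's far eye is centred at (319,165), in line with the tongs. One numeric check, then I go down.

```bash
python3 - <<'E'
from h import *
I=np.load('w5.npy',allow_pickle=True).item(); c=[.5544,.0744,.031]; y=np.radians(7.75)
print(proj(I,[[c[0]+.048*np.cos(y),c[1]+.048*np.sin(y),.031]]), onplane(I,(319,165),.031)*1000)
E
python3 -m crank '[{"hand":0.365,"dx":0,"dy":8,"dz":1,"yaw":0},{"hand":0.365,"dx":0,"dy":22,"dz":1,"yaw":0},{"hand":0.365,"dx":0,"dy":38,"dz":1,"yaw":0},{"hand":0.365,"dx":0,"dy":54,"dz":1,"yaw":0},{"hand":0.365,"dx":0,"dy":66,"dz":1,"yaw":0},{"hand":0.365,"dx":0,"dy":70,"dz":1,"yaw":0},{"hand":0.365,"dx":0,"dy":70,"dz":1,"yaw":0}]'; python3 - <<'E'
from h import *
rel(554.4,74.4,88,-82.25)
I=bot.camera_info('wrist');im=bot.grab_frame('wrist'); cv2.imwrite('pics/w6.png',im[:,:,::-1]); 
c=[.5544,.0744,.031]; y=np.radians(7.75)
print(proj(I,[[c[0]+.048*np.cos(y),c[1]+.048*np.sin(y),.031]]))
E
```

```text
[[318.80872096 165.96667669]] [602.84791316  80.8152815   31.        ]
clock: 9.08
position: [0.5544, 0.0741, 0.1311]
tool_rot: [-1.572, -0.0, -1.436]
force: [-0.9, 0.3, -1.1]
grip_width: 0.0542
t 9.08 pos [554.4  74.1 131.1] yaw -82.26 | dx dy dz [-0.3 43.1  0.1] yaw -0.0002 F [-0.9  0.3 -1.1] w 54.2
[[319.00239106 176.90300944]]
```

View pics/w6.png

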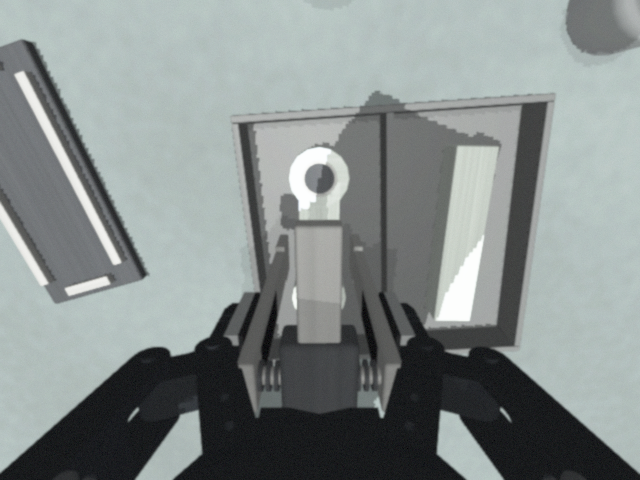

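The eye's centre is at (319,177), right on the prediction. I'll lower the tips around the waist.

```bash
python3 -m crank '[{"hand":0.365,"dx":0,"dy":5,"dz":0,"yaw":0},{"hand":0.365,"dx":0,"dy":12,"dz":0,"yaw":0},{"hand":0.365,"dx":0,"dy":20,"dz":0,"yaw":0},{"hand":0.365,"dx":0,"dy":28,"dz":0,"yaw":0},{"hand":0.365,"dx":0,"dy":36,"dz":0,"yaw":0},{"hand":0.365,"dx":0,"dy":41,"dz":0,"yaw":0},{"hand":0.365,"dx":0,"dy":43,"dz":0,"yaw":0},{"hand":0.365,"dx":0,"dy":43,"dz":0,"yaw":0},{"hand":0.365,"dx":0,"dy":43,"dz":0,"yaw":0}]'; python3 - <<'E'
from h import *
rel(554.4,74.4,88,-82.25)
im=bot.grab_frame('wrist'); cv2.imwrite('pics/w7.png',im[:,:,::-1])
E
```

```text
clock: 9.88
position: [0.5548, 0.0742, 0.0889]
tool_rot: [-1.571, -0.0, -1.436]
force: [0.2, -0.3, -0.9]
grip_width: 0.0541
t 9.88 pos [554.8  74.2  88.9] yaw -82.26 | dx dy dz [-0.2  0.9 -0.3] yaw -0.0001 F [ 0.2 -0.3 -0.9] w 54.1
```

View pics/w7.png

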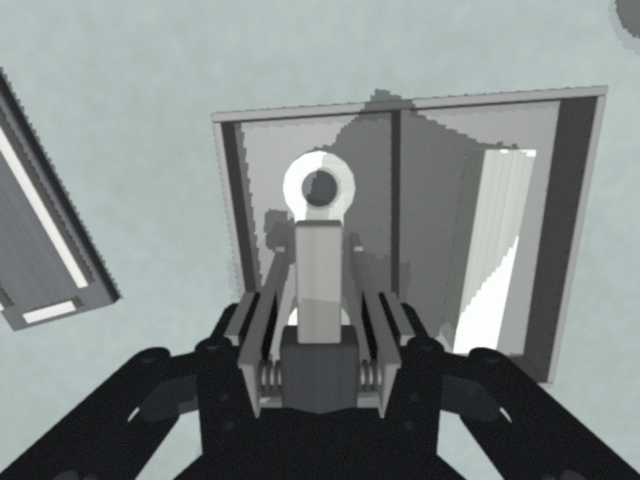

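```bash
python3 -m crank '[{"hand":0.4,"dx":0,"dy":0,"dz":0,"yaw":0},{"hand":0.44,"dx":0,"dy":0,"dz":0,"yaw":0},{"hand":0.48,"dx":0,"dy":0,"dz":0,"yaw":0},{"hand":0.55,"dx":0,"dy":0,"dz":0,"yaw":0},{"hand":0.65,"dx":0,"dy":0,"dz":0,"yaw":0},{"hand":0.65,"dx":0,"dy":0,"dz":0,"yaw":0},{"hand":0.65,"dx":0,"dy":0,"dz":0,"yaw":0},{"hand":0.65,"dx":0,"dy":0,"dz":0,"yaw":0}]' 30; python3 - <<'E'
from h import *
rel(554.4,74.4,88,-82.25)
im=bot.grab_frame('wrist'); cv2.imwrite('pics/w8.png',im[:,:,::-1])
E
```

```text
clock: 10.6
position: [0.5549, 0.0743, 0.0891]
tool_rot: [-1.57, 0.0, -1.436]
force: [-0.3, 0.2, 5.7]
grip_width: 0.0403
t 10.6 pos [554.9  74.3  89.1] yaw -82.25 | dx dy dz [-0.1  1.1 -0.4] yaw -0.0 F [-0.3  0.2  5.7] w 40.3
```

View pics/w8.png

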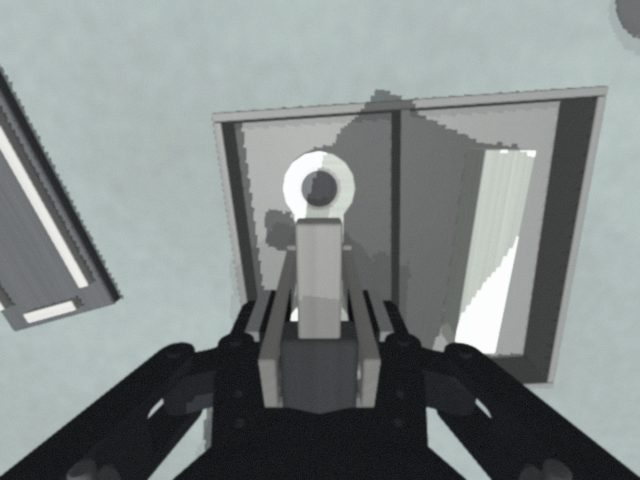

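The jaws stopped at 40 mm rather than the 32 mm of empty tongs, so the waist is held, and the link hasn't shifted (eye at (319,187)). Lifting.

```bash
python3 -m crank '[{"hand":0.65,"dx":0,"dy":-2,"dz":0,"yaw":0},{"hand":0.65,"dx":0,"dy":-5,"dz":0,"yaw":0},{"hand":0.65,"dx":0,"dy":-10,"dz":0,"yaw":0},{"hand":0.65,"dx":0,"dy":-18,"dz":0,"yaw":0},{"hand":0.65,"dx":0,"dy":-28,"dz":0,"yaw":0},{"hand":0.65,"dx":0,"dy":-40,"dz":0,"yaw":0},{"hand":0.65,"dx":0,"dy":-52,"dz":0,"yaw":0},{"hand":0.65,"dx":0,"dy":-64,"dz":0,"yaw":0},{"hand":0.65,"dx":0,"dy":-74,"dz":0,"yaw":0},{"hand":0.65,"dx":0,"dy":-80,"dz":0,"yaw":0},{"hand":0.65,"dx":0,"dy":-82,"dz":0,"yaw":0},{"hand":0.65,"dx":0,"dy":-82,"dz":0,"yaw":0}]' 30; python3 - <<'E'
from h import *
rel(563.1,298,170,24.05-90)
I=bot.camera_info('wrist');im=bot.grab_frame('wrist'); cv2.imwrite('pics/w9.png',im[:,:,::-1]); np.save('w9.npy',I,allow_pickle=True)
im=bot.grab_frame('scene'); cv2.imwrite('pics/s9.png',im[:,:,::-1]); crop('pics/s9.png',260,100,440,290,3,'pics/s9c.png')
E
```

```text
clock: 11.65
position: [0.5548, 0.0744, 0.1712]
tool_rot: [-1.57, 0.0, -1.435]
force: [-0.2, 0.1, -4.6]
grip_width: 0.0404
t 11.65 pos [554.8  74.4 171.2] yaw -82.24 | dx dy dz [-220.4    1.3   38.4] yaw -0.2844 F [-0.2  0.1 -4.6] w 40.4
```

View pics/w9.png

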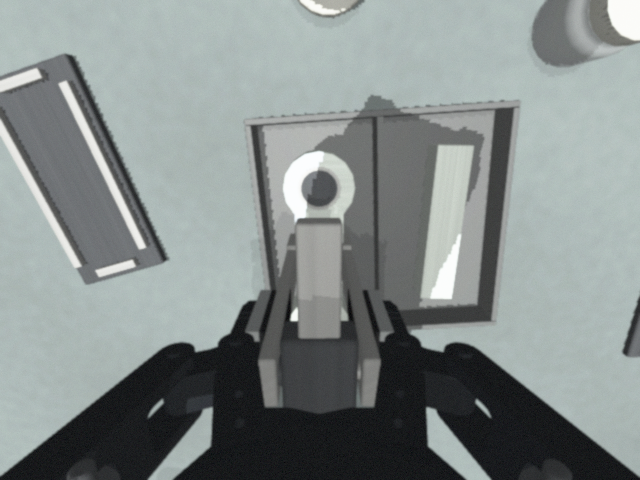

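View pics/s9c.png

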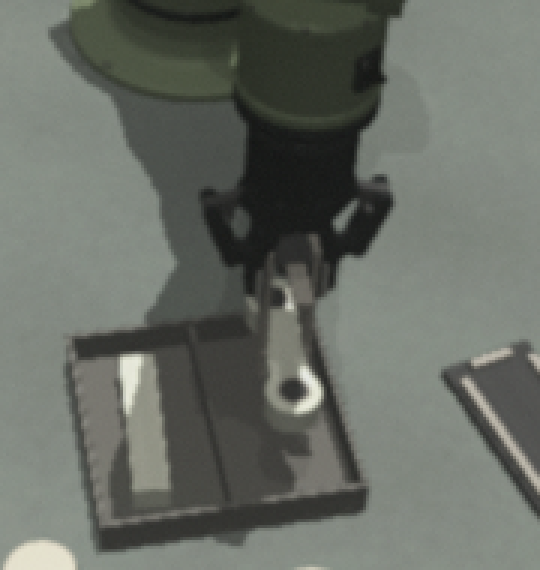

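The link is clear of the tray and held flat, with the eye still at (319,187). I'll check the nest's pose in the wrist image, then carry it over.

```bash
python3 - <<'E'
from h import *
for f in ('w5','w9'):
    I=np.load(f+'.npy',allow_pickle=True).item(); im=cv2.imread(f'pics/{f}.png'); g=im.min(2)
    m=np.zeros_like(g); m[40:290,0:185]=(g[40:290,0:185]>205)*255
    for c in cv2.findContours(m,cv2.RETR_EXTERNAL,cv2.CHAIN_APPROX_NONE)[0]:
        if cv2.contourArea(c)<30: continue
        P=np.array([onplane(I,p[0],.017)[:2]*1000 for p in c],np.float32)
        (cx,cy),(w,h),a=cv2.minAreaRect(P); print(f,np.round([cx,cy,w,h,a],1))
E
python3 -m crank '[{"hand":0.65,"dx":-6,"dy":0,"dz":1,"yaw":-0.01},{"hand":0.65,"dx":-18,"dy":0,"dz":3,"yaw":-0.025},{"hand":0.65,"dx":-36,"dy":0,"dz":6,"yaw":-0.05},{"hand":0.65,"dx":-60,"dy":0,"dz":10,"yaw":-0.08},{"hand":0.65,"dx":-85,"dy":0,"dz":15,"yaw":-0.11},{"hand":0.65,"dx":-110,"dy":0,"dz":19,"yaw":-0.14},{"hand":0.65,"dx":-135,"dy":0,"dz":23,"yaw":-0.17},{"hand":0.65,"dx":-160,"dy":0,"dz":28,"yaw":-0.2},{"hand":0.65,"dx":-184,"dy":0,"dz":32,"yaw":-0.23},{"hand":0.65,"dx":-202,"dy":0,"dz":35,"yaw":-0.255},{"hand":0.65,"dx":-214,"dy":0,"dz":37,"yaw":-0.275},{"hand":0.65,"dx":-220,"dy":0,"dz":38,"yaw":-0.284}]' 30; python3 -m crank '[{"hand":0.65,"dx":0,"dy":0,"dz":0,"yaw":0},{"hand":0.65,"dx":0,"dy":0,"dz":0,"yaw":0},{"hand":0.65,"dx":0,"dy":0,"dz":0,"yaw":0}]';python3 - <<'E'
from h import *
rel(563.1,298,120,24.05-90)
I=bot.camera_info('wrist');im=bot.grab_frame('wrist'); cv2.imwrite('pics/w10.png',im[:,:,::-1]); np.save('w10.npy',I,allow_pickle=True)
E
```

```text
w5 [483.6 262.8   6.7  38.   23.9]
w5 [548.  328.8 147.9   7.   24.1]
w5 [575.7 266.7 147.8   6.5  24.1]
w5 [640.1 332.7   6.7  38.1  24.2]
w9 [483.6 262.8   6.6  37.9  23.9]
w9 [542.5 326.3 136.1   6.9  24.1]
w9 [575.6 266.6 147.9   6.5  24.1]
w9 [640.3 332.    6.7  36.8  24.1]
clock: 12.75
position: [0.562, 0.2999, 0.1703]
tool_rot: [-1.571, 0.0, -1.147]
force: [0.4, 1.0, -4.1]
grip_width: 0.0407
clock: 13.0
position: [0.5629, 0.2959, 0.1709]
tool_rot: [-1.571, -0.001, -1.154]
force: [-0.3, -0.6, -3.9]
grip_width: 0.0408
t 13.0 pos [562.9 295.9 170.9] yaw -66.1 | dx dy dz [-1.9 50.9  1. ] yaw -0.0026 F [-0.3 -0.6 -3.9] w 40.8
```

View pics/w10.png

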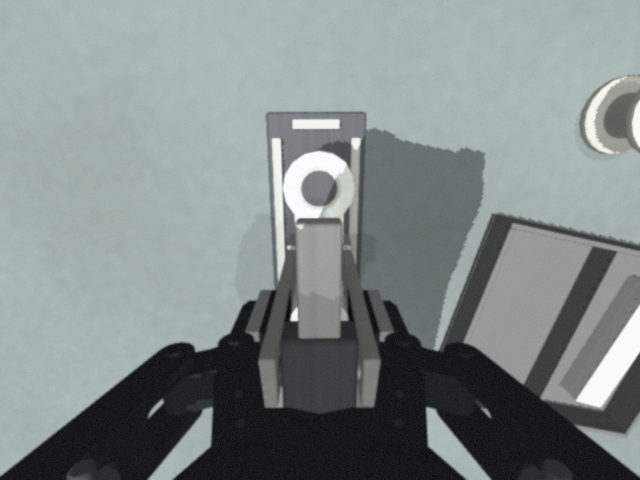

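Wrist and top views agree on the nest to about 1 mm, and the link is over it, parallel to the fences. Lowering.

```bash
python3 -m crank '[{"hand":0.65,"dx":-1,"dy":4,"dz":0.5,"yaw":0},{"hand":0.65,"dx":-2,"dy":12,"dz":0.5,"yaw":0},{"hand":0.65,"dx":-2,"dy":22,"dz":0.5,"yaw":0},{"hand":0.65,"dx":-2,"dy":32,"dz":0.5,"yaw":0},{"hand":0.65,"dx":-2,"dy":42,"dz":0.5,"yaw":0},{"hand":0.65,"dx":-2,"dy":50,"dz":0.5,"yaw":0},{"hand":0.65,"dx":-2,"dy":55,"dz":0.5,"yaw":0},{"hand":0.65,"dx":-2,"dy":55,"dz":0.5,"yaw":0},{"hand":0.65,"dx":-2,"dy":55,"dz":0.5,"yaw":0}]';python3 - <<'E'
from h import *
rel(562.5,297.9,94,24.05-90)
I=bot.camera_info('wrist');im=bot.grab_frame('wrist'); cv2.imwrite('pics/w11.png',im[:,:,::-1]); np.save('w11.npy',I,allow_pickle=True)
E
```

```text
clock: 13.8
position: [0.5624, 0.2993, 0.1156]
tool_rot: [-1.571, -0.0, -1.152]
force: [-0.3, -0.1, -4.2]
grip_width: 0.0403
t 13.8 pos [562.4 299.3 115.6] yaw -65.99 | dx dy dz [ 1.3 21.6 -0.4] yaw -0.0006 F [-0.3 -0.1 -4.2] w 40.3
```

View pics/w11.png

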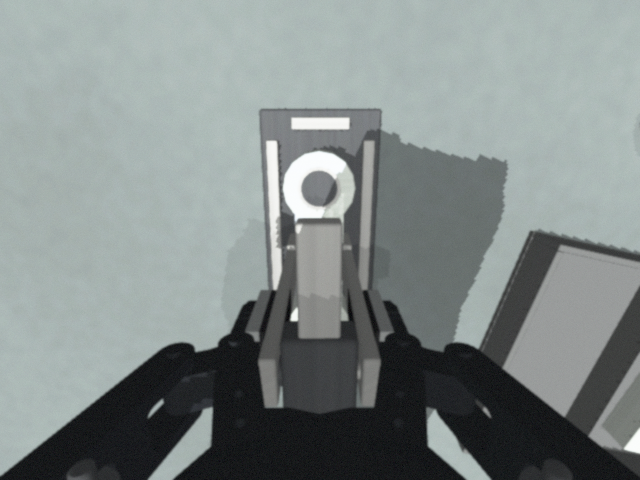

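The eye at (319,187) sits midway between the fences' inner edges at 278 and 363. I'll lower it to contact.

```bash
python3 -m crank '[{"hand":0.65,"dx":1,"dy":4,"dz":0,"yaw":0},{"hand":0.65,"dx":1,"dy":9,"dz":0,"yaw":0},{"hand":0.65,"dx":1,"dy":13,"dz":0,"yaw":0},{"hand":0.65,"dx":1,"dy":16,"dz":0,"yaw":0},{"hand":0.65,"dx":1,"dy":18,"dz":0,"yaw":0},{"hand":0.65,"dx":1,"dy":19,"dz":0,"yaw":0},{"hand":0.65,"dx":1,"dy":19,"dz":0,"yaw":0},{"hand":0.65,"dx":1,"dy":19,"dz":0,"yaw":0},{"hand":0.65,"dx":1,"dy":19,"dz":0,"yaw":0}]';python3 - <<'E'
from h import *
rel(562.5,297.9,94,24.05-90)
E
```

```text
clock: 14.6
position: [0.5628, 0.2986, 0.097]
tool_rot: [-1.571, 0.0, -1.152]
force: [-0.2, -0.7, -4.8]
grip_width: 0.0402
t 14.6 pos [562.8 298.6  97. ] yaw -65.98 | dx dy dz [ 0.5  3.  -0.6] yaw -0.0005 F [-0.2 -0.7 -4.8] w 40.2
```

```bash
python3 -m crank '[{"hand":0.65,"dx":0,"dy":1,"dz":0,"yaw":0},{"hand":0.65,"dx":0,"dy":2,"dz":0,"yaw":0},{"hand":0.65,"dx":0,"dy":2.5,"dz":0,"yaw":0},{"hand":0.65,"dx":0,"dy":2.5,"dz":0,"yaw":0},{"hand":0.65,"dx":0,"dy":2.5,"dz":0,"yaw":0}]';python3 - <<'E'
from h import *
rel(562.5,297.9,94,24.05-90)
im=bot.grab_frame('wrist'); cv2.imwrite('pics/w12.png',im[:,:,::-1])
im=bot.grab_frame('scene'); cv2.imwrite('pics/s12.png',im[:,:,::-1]); crop('pics/s12.png',360,120,510,290,3,'pics/s12c.png')
E
```

```text
clock: 15.02
position: [0.5627, 0.2985, 0.0943]
tool_rot: [-1.571, -0.0, -1.152]
force: [0.3, 0.3, -4.9]
grip_width: 0.0404
t 15.02 pos [562.7 298.5  94.3] yaw -65.98 | dx dy dz [ 0.5  0.3 -0.4] yaw -0.0006 F [ 0.3  0.3 -4.9] w 40.4
```

View pics/s12c.png

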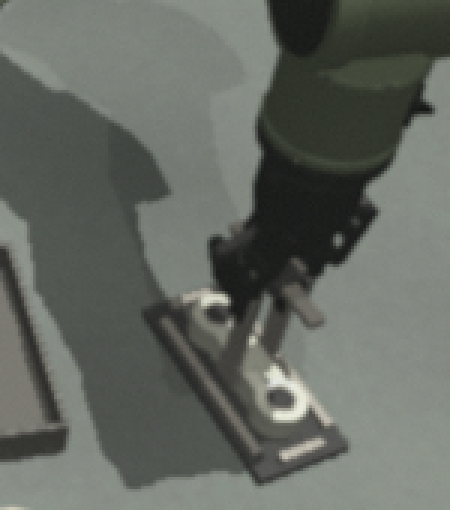

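It isn't in contact yet, since the full weight still shows. I'll inch down.

```bash
python3 -m crank '[{"hand":0.65,"dx":0,"dy":0.5,"dz":0,"yaw":0},{"hand":0.65,"dx":0,"dy":1,"dz":0,"yaw":0},{"hand":0.65,"dx":0,"dy":1,"dz":0,"yaw":0},{"hand":0.65,"dx":0,"dy":1,"dz":0,"yaw":0}]'; python3 -m crank '[{"hand":0.65,"dx":0,"dy":0.5,"dz":0,"yaw":0},{"hand":0.65,"dx":0,"dy":1,"dz":0,"yaw":0},{"hand":0.65,"dx":0,"dy":1,"dz":0,"yaw":0},{"hand":0.65,"dx":0,"dy":1,"dz":0,"yaw":0}]'
```

```text
clock: 15.45
position: [0.5629, 0.2986, 0.0941]
tool_rot: [-1.57, 0.0, -1.152]
force: [-3.8, -0.8, 8.1]
grip_width: 0.0407
clock: 15.78
position: [0.5632, 0.2987, 0.0937]
tool_rot: [-1.569, 0.001, -1.152]
force: [-5.6, -2.0, 17.8]
grip_width: 0.0405
```

Contact, with force up to +18 N. I'll ease off 1 mm and open the tongs to 54 mm.

```bash
python3 -m crank '[{"hand":0.65,"dx":0,"dy":-1,"dz":0,"yaw":0},{"hand":0.65,"dx":0,"dy":-1,"dz":0,"yaw":0},{"hand":0.5,"dx":0,"dy":-1,"dz":0,"yaw":0},{"hand":0.46,"dx":0,"dy":-1,"dz":0,"yaw":0},{"hand":0.42,"dx":0,"dy":-1,"dz":0,"yaw":0},{"hand":0.38,"dx":0,"dy":-1,"dz":0,"yaw":0},{"hand":0.365,"dx":0,"dy":-1,"dz":0,"yaw":0},{"hand":0.365,"dx":0,"dy":-1,"dz":0,"yaw":0},{"hand":0.365,"dx":0,"dy":-1,"dz":0,"yaw":0}]' 30;python3 - <<'E'
from h import *
rel(562.5,297.9,94,24.05-90)
im=bot.grab_frame('wrist'); cv2.imwrite('pics/w13.png',im[:,:,::-1])
E
```

```text
clock: 16.53
position: [0.5627, 0.2985, 0.0932]
tool_rot: [-1.571, -0.0, -1.152]
force: [-0.3, -0.3, -2.4]
grip_width: 0.0544
t 16.53 pos [562.7 298.5  93.2] yaw -65.98 | dx dy dz [ 0.5 -0.8 -0.4] yaw -0.0006 F [-0.3 -0.3 -2.4] w 54.4
```

View pics/w13.png

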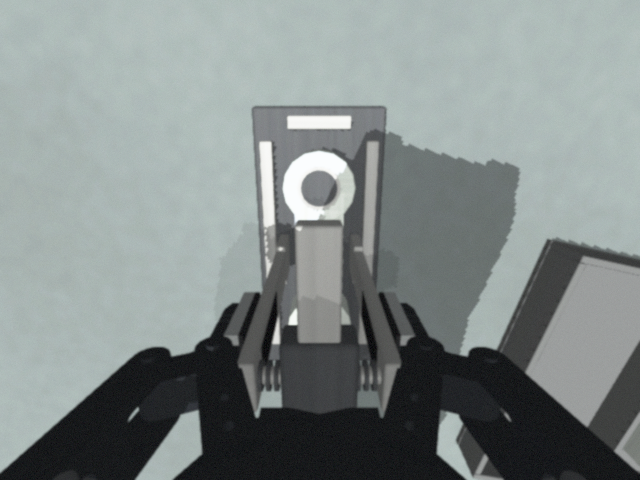

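The tongs are open and still held, and the link lies free with its eye at (319,187). I'll rise gently.

```bash
python3 -m crank '[{"hand":0.365,"dx":0,"dy":-2,"dz":0,"yaw":0},{"hand":0.365,"dx":0,"dy":-6,"dz":0,"yaw":0},{"hand":0.365,"dx":0,"dy":-12,"dz":0,"yaw":0},{"hand":0.365,"dx":0,"dy":-20,"dz":0,"yaw":0},{"hand":0.365,"dx":0,"dy":-32,"dz":0,"yaw":0},{"hand":0.365,"dx":0,"dy":-48,"dz":0,"yaw":0},{"hand":0.365,"dx":0,"dy":-68,"dz":0,"yaw":0},{"hand":0.365,"dx":0,"dy":-88,"dz":0,"yaw":0},{"hand":0.365,"dx":0,"dy":-108,"dz":0,"yaw":0},{"hand":0.365,"dx":0,"dy":-128,"dz":0,"yaw":0},{"hand":0.365,"dx":0,"dy":-145,"dz":0,"yaw":0},{"hand":0.365,"dx":0,"dy":-160,"dz":0,"yaw":0}]' 30;python3 - <<'E'
from h import *
rel(545,0,262,-81.9)
I=bot.camera_info('wrist');im=bot.grab_frame('wrist'); cv2.imwrite('pics/w14.png',im[:,:,::-1]); np.save('w14.npy',I,allow_pickle=True)
E
```

```text
clock: 17.58
position: [0.5629, 0.2984, 0.2559]
tool_rot: [-1.569, 0.0, -1.152]
force: [0.2, -0.1, -1.2]
grip_width: 0.0543
t 17.58 pos [562.9 298.4 255.9] yaw -65.99 | dx dy dz [ 265.3   -6.4 -137.7] yaw 0.2776 F [ 0.2 -0.1 -1.2] w 54.3
```

View pics/w14.png

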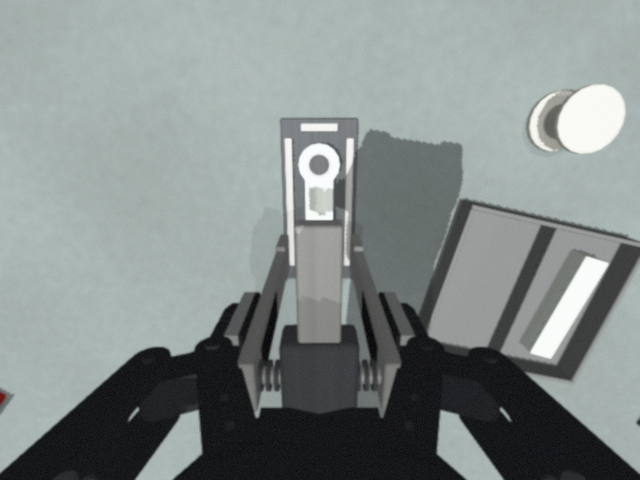

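The link lies in the nest, parallel to the fences (eye at (319,165)). Now I carry the tongs back.

```bash
python3 -m crank '[{"hand":0.365,"dx":7,"dy":-1,"dz":-4,"yaw":0.01},{"hand":0.365,"dx":22,"dy":-2,"dz":-11,"yaw":0.03},{"hand":0.365,"dx":44,"dy":-3,"dz":-23,"yaw":0.05},{"hand":0.365,"dx":72,"dy":-4,"dz":-37,"yaw":0.08},{"hand":0.365,"dx":102,"dy":-5,"dz":-53,"yaw":0.11},{"hand":0.365,"dx":132,"dy":-6,"dz":-69,"yaw":0.14},{"hand":0.365,"dx":162,"dy":-6,"dz":-84,"yaw":0.17},{"hand":0.365,"dx":192,"dy":-6,"dz":-100,"yaw":0.2},{"hand":0.365,"dx":218,"dy":-6,"dz":-113,"yaw":0.23},{"hand":0.365,"dx":240,"dy":-6,"dz":-125,"yaw":0.25},{"hand":0.365,"dx":256,"dy":-6,"dz":-133,"yaw":0.27},{"hand":0.365,"dx":265,"dy":-6,"dz":-138,"yaw":0.278}]' 30;python3 - <<'E'
from h import *
rel(522.2,-316.4,262,-81.95)
E
```

```text
clock: 18.63
position: [0.5431, -0.0035, 0.259]
tool_rot: [-1.572, -0.0, -1.435]
force: [0.9, -0.2, -1.1]
grip_width: 0.0544
t 18.63 pos [543.1  -3.5 259. ] yaw -82.24 | dx dy dz [307.2  -2.8 -63. ] yaw -0.005 F [ 0.9 -0.2 -1.1] w 54.4
```

```bash
python3 -m crank '[{"hand":0.365,"dx":7,"dy":-1,"dz":-1,"yaw":0},{"hand":0.365,"dx":22,"dy":-2,"dz":-4,"yaw":0},{"hand":0.365,"dx":46,"dy":-3,"dz":-9,"yaw":0},{"hand":0.365,"dx":78,"dy":-3,"dz":-16,"yaw":0},{"hand":0.365,"dx":112,"dy":-3,"dz":-23,"yaw":0},{"hand":0.365,"dx":146,"dy":-3,"dz":-30,"yaw":0},{"hand":0.365,"dx":180,"dy":-3,"dz":-37,"yaw":0},{"hand":0.365,"dx":214,"dy":-3,"dz":-44,"yaw":0},{"hand":0.365,"dx":246,"dy":-3,"dz":-50,"yaw":0},{"hand":0.365,"dx":274,"dy":-3,"dz":-56,"yaw":0},{"hand":0.365,"dx":295,"dy":-3,"dz":-60,"yaw":0},{"hand":0.365,"dx":307,"dy":-3,"dz":-63,"yaw":-0.005}]' 30;python3 -m crank '[{"hand":0.365,"dx":0,"dy":0,"dz":0,"yaw":0},{"hand":0.365,"dx":0,"dy":0,"dz":0,"yaw":0},{"hand":0.365,"dx":0,"dy":0,"dz":0,"yaw":0},{"hand":0.365,"dx":0,"dy":0,"dz":0,"yaw":0}]';python3 - <<'E'
from h import *
rel(522.2,-316.4,160,-81.95)
I=bot.camera_info('wrist');im=bot.grab_frame('wrist'); cv2.imwrite('pics/w15.png',im[:,:,::-1]); np.save('w15.npy',I,allow_pickle=True)
E
```

```text
clock: 19.63
position: [0.5245, -0.3149, 0.2619]
tool_rot: [-1.572, -0.0, -1.426]
force: [-0.5, -0.3, -2.7]
grip_width: 0.0545
clock: 19.97
position: [0.5258, -0.3112, 0.2622]
tool_rot: [-1.571, 0.001, -1.423]
force: [-0.6, -0.1, -1.4]
grip_width: 0.054
t 19.97 pos [ 525.8 -311.2  262.2] yaw -81.53 | dx dy dz [  4.7 102.2  -4.3] yaw 0.0074 F [-0.6 -0.1 -1.4] w 54.0
```

View pics/w15.png

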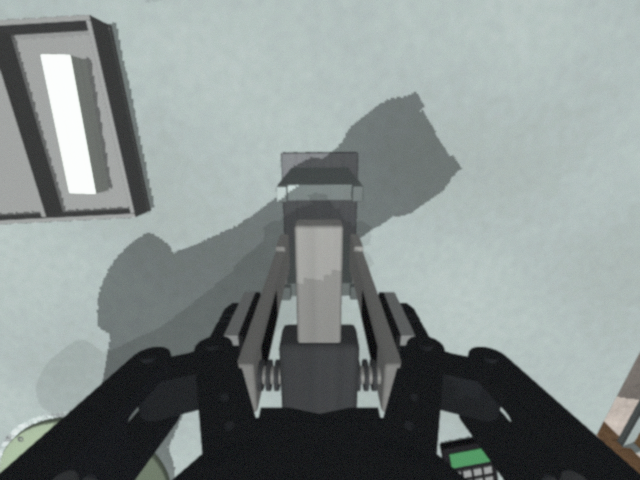

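With TCP y at -311, the bar (319.5) lines up with the centre of the far cheek (278 to 361). I'll aim about 2 mm off that, close to where the tongs first hung.

```bash
python3 -m crank '[{"hand":0.365,"dx":2,"dy":3,"dz":-4,"yaw":0.007},{"hand":0.365,"dx":2.5,"dy":10,"dz":-4.5,"yaw":0.007},{"hand":0.365,"dx":2.5,"dy":22,"dz":-4.5,"yaw":0.007},{"hand":0.365,"dx":2.5,"dy":38,"dz":-4.5,"yaw":0.007},{"hand":0.365,"dx":2.5,"dy":56,"dz":-4.5,"yaw":0.007},{"hand":0.365,"dx":2.5,"dy":74,"dz":-4.5,"yaw":0.007},{"hand":0.365,"dx":2.5,"dy":90,"dz":-4.5,"yaw":0.007},{"hand":0.365,"dx":2.5,"dy":102,"dz":-4.5,"yaw":0.007},{"hand":0.365,"dx":2.5,"dy":106,"dz":-4.5,"yaw":0.007},{"hand":0.365,"dx":2.5,"dy":106,"dz":-4.5,"yaw":0.007},{"hand":0.365,"dx":2.5,"dy":106,"dz":-4.5,"yaw":0.007}]';python3 - <<'E'
from h import *
rel(521.5,-314,98.7,-81.95)
I=bot.camera_info('wrist');im=bot.grab_frame('wrist'); cv2.imwrite('pics/w16.png',im[:,:,::-1]); np.save('w16.npy',I,allow_pickle=True)
im=bot.grab_frame('scene'); cv2.imwrite('pics/s16.png',im[:,:,::-1]); crop('pics/s16.png',120,90,320,270,4,'pics/s16c.png')
E
```

```text
clock: 20.93
position: [0.5214, -0.3159, 0.1566]
tool_rot: [-1.571, -0.0, -1.432]
force: [-0.7, -1.0, -1.1]
grip_width: 0.0543
t 20.93 pos [ 521.4 -315.9  156.6] yaw -82.03 | dx dy dz [-1.9 57.9  0.4] yaw -0.0014 F [-0.7 -1.  -1.1] w 54.3
```

View pics/w16.png

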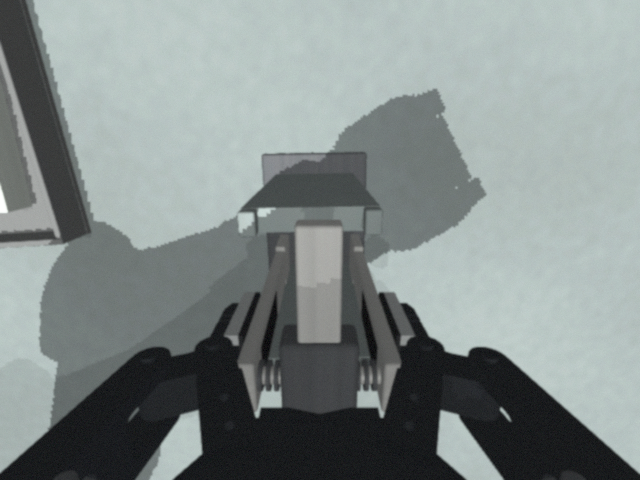

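View pics/s16c.png

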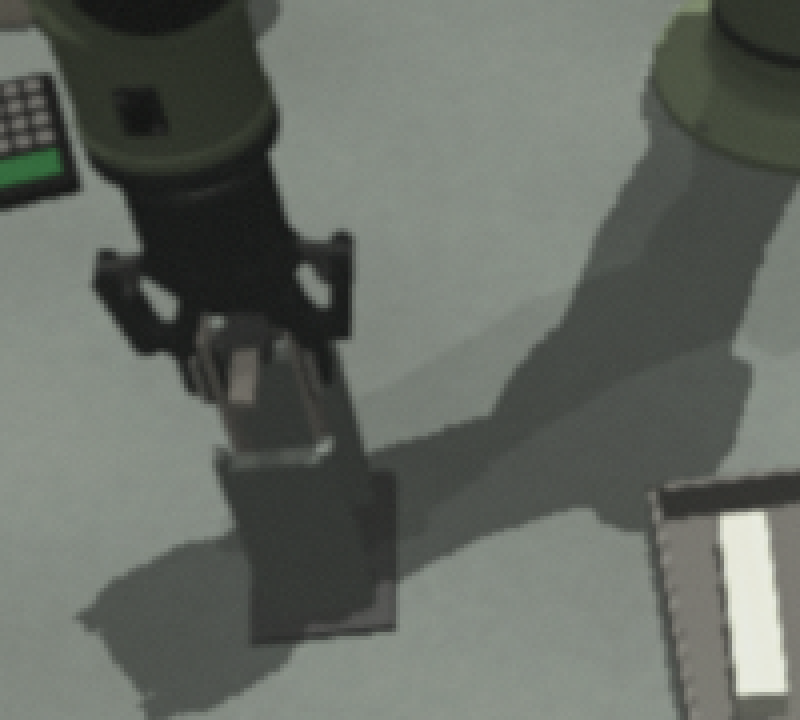

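The view matches the one at pick-up. The cheek's centre is at 309.5 px and the bar at 319, so I'll shift 2.5 mm towards the cheek's middle and lower until it touches.

```bash
python3 -m crank '[{"hand":0.365,"dx":-2,"dy":4,"dz":0,"yaw":0},{"hand":0.365,"dx":-2.5,"dy":12,"dz":0,"yaw":0},{"hand":0.365,"dx":-2.5,"dy":22,"dz":0,"yaw":0},{"hand":0.365,"dx":-2.5,"dy":32,"dz":0,"yaw":0},{"hand":0.365,"dx":-2.5,"dy":42,"dz":0,"yaw":0},{"hand":0.365,"dx":-2.5,"dy":49,"dz":0,"yaw":0},{"hand":0.365,"dx":-2.5,"dy":53,"dz":0,"yaw":0},{"hand":0.365,"dx":-2.5,"dy":54,"dz":0,"yaw":0},{"hand":0.365,"dx":-2.5,"dy":54,"dz":0,"yaw":0},{"hand":0.365,"dx":-2.5,"dy":54,"dz":0,"yaw":0}]'; python3 -m crank '[{"hand":0.365,"dx":0,"dy":0.5,"dz":0,"yaw":0},{"hand":0.365,"dx":0,"dy":1,"dz":0,"yaw":0},{"hand":0.365,"dx":0,"dy":1.5,"dz":0,"yaw":0},{"hand":0.365,"dx":0,"dy":1.5,"dz":0,"yaw":0}]'
```

```text
clock: 21.87
position: [0.521, -0.3134, 0.1023]
tool_rot: [-1.571, -0.0, -1.432]
force: [0.3, 0.0, -2.4]
grip_width: 0.0542
clock: 22.2
position: [0.5215, -0.3134, 0.1016]
tool_rot: [-1.569, -0.001, -1.431]
force: [-1.2, 1.0, 7.6]
grip_width: 0.0544
```

```bash
python3 - <<'E'
from h import *
im=bot.grab_frame('scene'); cv2.imwrite('pics/s17.png',im[:,:,::-1]); crop('pics/s17.png',150,130,270,260,5,'pics/s17c.png')
im=bot.grab_frame('wrist'); cv2.imwrite('pics/w17.png',im[:,:,::-1])
E
```

```text
(no output)
```

View pics/s17c.png

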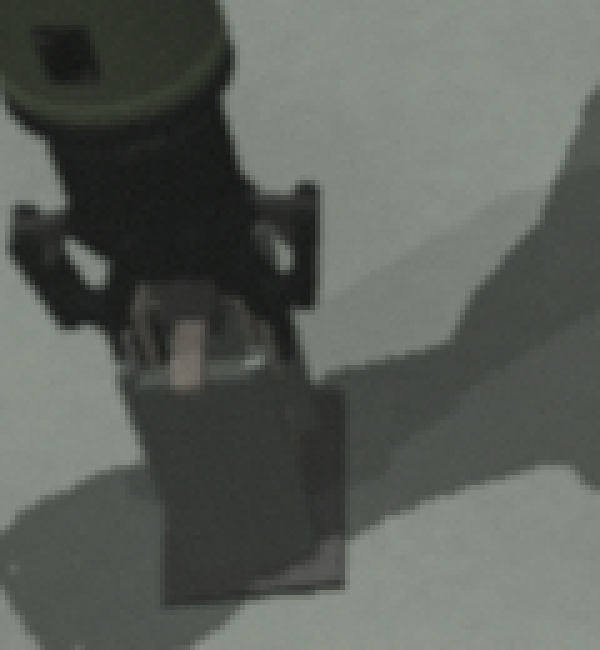

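View pics/w17.png

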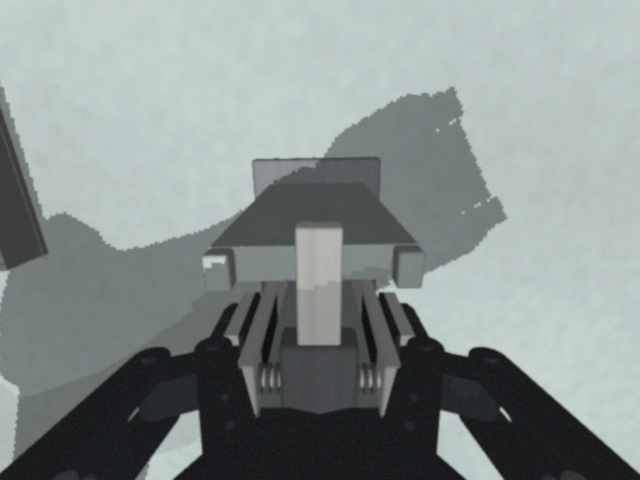

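The bar lies on the far cheek between the lips (205 to 425 px, bar at 319), nearly centred. I'll ease off and open.

```bash
python3 -m crank '[{"hand":0.35,"dx":0,"dy":0,"dz":0,"yaw":0},{"hand":0.33,"dx":0,"dy":0,"dz":0,"yaw":0},{"hand":0.31,"dx":0,"dy":0,"dz":0,"yaw":0},{"hand":0.29,"dx":0,"dy":0,"dz":0,"yaw":0},{"hand":0.26,"dx":0,"dy":0,"dz":0,"yaw":0},{"hand":0.2,"dx":0,"dy":0,"dz":0,"yaw":0},{"hand":0.1,"dx":0,"dy":0,"dz":0,"yaw":0},{"hand":0,"dx":0,"dy":0,"dz":0,"yaw":0},{"hand":0,"dx":0,"dy":0,"dz":0,"yaw":0},{"hand":0,"dx":0,"dy":0,"dz":0,"yaw":0}]';python3 - <<'E'
from h import *
rel(521.5,-314,98.7,-81.95)
im=bot.grab_frame('wrist'); cv2.imwrite('pics/w18.png',im[:,:,::-1])
E
```

```text
clock: 23.13
position: [0.5209, -0.3132, 0.1008]
tool_rot: [-1.571, -0.0, -1.432]
force: [0.6, -0.1, -0.9]
grip_width: 0.0852
t 23.13 pos [ 520.9 -313.2  100.8] yaw -82.02 | dx dy dz [0.9 2.1 0.5] yaw -0.0013 F [ 0.6 -0.1 -0.9] w 85.2
```

View pics/w18.png

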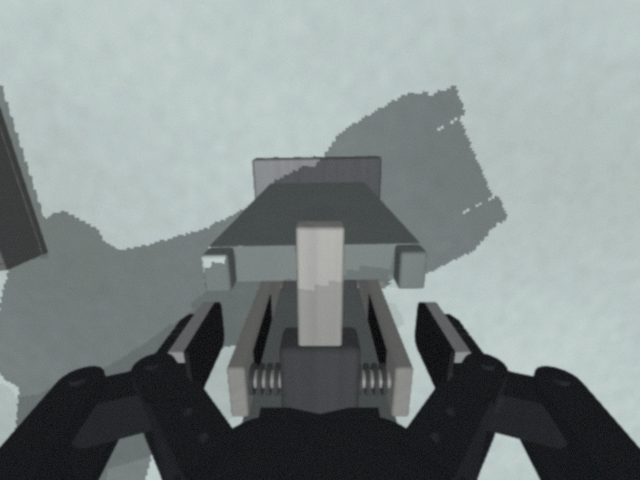

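The tongs are free and the pads stand clear of both arms. Going straight up.

```bash
python3 -m crank '[{"hand":0,"dx":0,"dy":-4,"dz":0,"yaw":0},{"hand":0,"dx":0,"dy":-14,"dz":0,"yaw":0},{"hand":0,"dx":0,"dy":-30,"dz":0,"yaw":0},{"hand":0,"dx":0,"dy":-50,"dz":0,"yaw":0},{"hand":0,"dx":0,"dy":-70,"dz":0,"yaw":0},{"hand":0,"dx":0,"dy":-95,"dz":0,"yaw":0},{"hand":0,"dx":0,"dy":-120,"dz":0,"yaw":0},{"hand":0,"dx":0,"dy":-140,"dz":0,"yaw":0},{"hand":0,"dx":0,"dy":-150,"dz":0,"yaw":0},{"hand":0,"dx":0,"dy":-150,"dz":0,"yaw":0}]'; python3 -m crank '[{"hand":0,"dx":-10,"dy":0,"dz":-10,"yaw":0},{"hand":0,"dx":-30,"dy":0,"dz":-30,"yaw":0},{"hand":0,"dx":-60,"dy":0,"dz":-60,"yaw":0},{"hand":0,"dx":-90,"dy":0,"dz":-80,"yaw":0},{"hand":0,"dx":-120,"dy":0,"dz":-90,"yaw":0},{"hand":0,"dx":-150,"dy":0,"dz":-95,"yaw":0},{"hand":0,"dx":-165,"dy":0,"dz":-95,"yaw":0},{"hand":0,"dx":-165,"dy":0,"dz":-95,"yaw":0},{"hand":0,"dx":-165,"dy":0,"dz":-95,"yaw":0}]'; python3 - <<'E'
from h import *
for n in ("scene","top","wrist"):
    im=bot.grab_frame(n); cv2.imwrite(f"pics/{n}20.png",im[:,:,::-1])
I=bot.camera_info('top'); im=cv2.imread('pics/top20.png'); g=im.min(2)
def obj(x0,y0,x1,y1,z,th=150,minA=20):
    m=np.zeros_like(g); m[y0:y1,x0:x1]=(g[y0:y1,x0:x1]>th)*255
    for c in cv2.findContours(m,cv2.RETR_EXTERNAL,cv2.CHAIN_APPROX_NONE)[0]:
        if cv2.contourArea(c)<minA: continue
        P=np.array([onplane(I,p[0],z)[:2]*1000 for p in c],np.float32)
        (cx,cy),(w,h),a=cv2.minAreaRect(P); print(np.round([cx,cy,w,h,a],1))
print('link/nest');obj(145,205,228,312,.036,150)
print('bar');obj(325,205,365,300,.031)
print('tongs');obj(440,225,540,315,.153,150,5)
print('jar/spool');obj(355,145,400,180,.075);obj(260,140,305,180,.054)
crop('pics/top20.png',140,195,540,325,2,'pics/top20c.png')
crop('pics/scene20.png',150,150,270,260,5,'pics/s20c.png')
E
```

```text
clock: 24.02
position: [0.5215, -0.3137, 0.2534]
tool_rot: [-1.568, -0.002, -1.432]
force: [-0.3, -0.5, -1.3]
grip_width: 0.0853
clock: 24.77
position: [0.4039, -0.1622, 0.2506]
tool_rot: [-1.571, 0.0, -1.43]
force: [-0.2, 0.2, 0.7]
grip_width: 0.0852
link/nest
[482.8 259.4   6.6  37.8  23.9]
[546.3 324.3 145.8   6.6  24.1]
[563.  298.1 137.6  42.2  23.9]
[573.9 263.3 145.4   6.7  24.1]
[637.5 328.1   6.3  37.6  24. ]
bar
[571.  -35.6 139.1  29.2   7.1]
tongs
[ 524.9 -340.7   17.5    4.8    6.8]
[ 556.5 -308.4   37.5   12.9    8.3]
jar/spool
[ 742.4 -104.3   49.3   49.1   89.1]
[754.6  95.2  62.5  62.   21. ]
```

View pics/top20c.png

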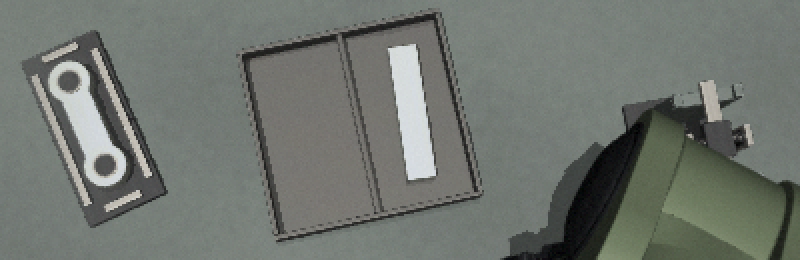

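View pics/s20c.png

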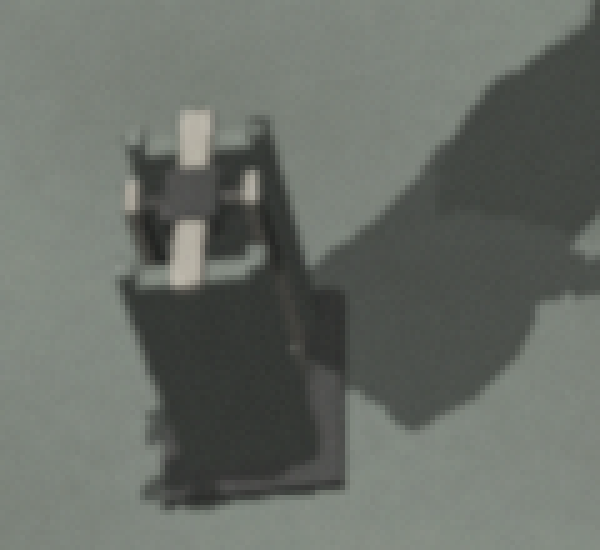

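The link measures (563.0, 298.1) mm with 23.9° yaw; the nest is (563.1, 298.0) with 24.05°. The square-ended bar, jar and spool haven't moved, the tongs hang on both cheeks and the arm is clear. One settling call, then I hand in.

```bash
python3 -m crank '[{"hand":0,"dx":0,"dy":0,"dz":0,"yaw":0},{"hand":0,"dx":0,"dy":0,"dz":0,"yaw":0},{"hand":0,"dx":0,"dy":0,"dz":0,"yaw":0}]'; python3 -c "
from workcell import bot
print(bot.job_done())"
```

```text
clock: 25.17
position: [0.4039, -0.1635, 0.2507]
tool_rot: [-1.571, -0.0, -1.433]
force: [-0.4, -0.2, 0.1]
grip_width: 0.0851
the job is handed in; nothing more can be done
None
```

I lifted the link out of the tray with the tongs, set it down in the nest, and hung the tongs back on the stand. I handed the job in at about 25 s; it reports no verdict.

- **Link:** the last top view puts its centre within about 0.2 mm of the nest's and its yaw within 0.2°. Both fences are visible either side of it. I did not measure its final height or tilt. It was pressed onto the plate, with the contact force reaching about +18 N, before I let go.
- **Tongs:** the last pictures show the bar lying across both cheeks, between the lips and close to the middle. I judged the hang by eye and did not measure its height. In that last top view the arm hid part of the tongs.
- **Bystanders:** the square-ended bar, jar and spool measured the same as at the start, to within about 0.1 mm.
- **Arm at hand-in:** it was still and touching nothing, with the tool at 0.25 m height, well away from the stand.

**Disagreements and errors:**
- The wrist and top cameras differed by about 1.5 mm in x, so I used values between them.
- The bar met the cheeks with the tool about 3 mm higher than at pick-up, so the tongs had probably slid a little in the jaws.
- One move was refused for missing keys before anything moved; I retyped it.

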